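# Ready the gun-washing tank

### The job

Get the spray-gun washing tank ready for a workmate: first take the rinse can by its crossbar and set it gently down, not dropped, on the pegged base so that both pegs come up through its foot and the foot lies flush, and let go of it. Then lift the tank's lid by its handle and hold it open at 45 degrees; the lid falls shut if let go, so finish while still holding it there, with nothing but the gripper propping it. Leave the bowl, the jar and the wrench where they are.

Things in the scene. Friction and masses are not known exactly. Their poses are not given: they have to be found in the camera images.
- can: Rinse can, loose, about 0.2 to 0.5 kg: an open round aluminium can (64 mm across, rim 78 mm above its underside) on a flat rectangular foot plate 120 (x) x 70 (y) x 8 mm with two through holes of 12 mm diameter at x = +45 and -45 mm, y = 0. Two uprights carry a wooden crossbar over the mouth. Origin: centre of the underside of the foot plate; z up, x along the line of the holes and along the crossbar. Half a turn about z makes no difference to how it fits.
- can_grip (a point): Centre of the can's crossbar, 121 mm above the can's underside; the bar is 67 mm long (along the can's x), 12 mm wide (y) and 14 mm high, with its underside 36 mm above the can's rim; free on both sides.
- base: Pegged base, fixed to the bench: dark steel pad 136 (x) x 86 (y) x 16 mm with two upright steel pegs of 8 mm diameter, 14 mm high with tapered tips, at x = +45 and -45 mm, y = 0, so 2 mm clear all round in the can's holes (four flat bolt heads at the pad's corners are nearly flush). Origin: centre of its underside on the bench; x along the line of the pegs.
- base_seat (a point): Centre of the pad's top face, midway between the pegs' feet, 16 mm above the bench; axes as the base. The can's origin comes here when seated.
- tank: Washing tank, fixed to the bench: grey open steel box 180 (x) x 240 (y) x 120 mm high with a hinged steel lid. Origin: centre of its underside; x points from the lid's handle side to its hinge side, away from the robot apart from its yaw, y along the hinge, z up.
- hinge_line (a point): Middle of the lid's hinge line, on the tank's far top edge (tank frame x = +90, y = 0, z = 120.5 mm); the axis runs along the tank's y. Fixed; axes as the tank.
- lid_handle (a point): Middle of the D handle's round bar: 12 mm thick, straight for 110 mm along the lid's y, 225 mm from the hinge line and 4 mm above the plane through it (4 mm above the hinge line when shut); a clear gap of 33 mm lies between the bar and the lid's front edge, with nothing below but the bench 124 mm down when shut. Turns about the hinge with the lid: held at 45 degrees it stands about 283 mm above the bench.
- lid (a joint): The lid is a steel sheet 186 x 246 x 6 mm (top 7 mm above the hinge line when shut) with a D-shaped handle standing forward from its front edge, in its plane. Value: lid angle in rad: 0 shut, grows as the front edge goes up, stop at 1.3; 45 degrees is 0.785. No catch or spring: the lid falls shut by its weight (about 0.4 to 0.8 kg, 2 to 4 N to lift at the handle) from any angle.
- bowl: Bystander: white ceramic bowl, 100 mm across, 45 mm high; origin at the centre of its underside.
- jar: Bystander: closed amber glass jar, 60 mm across, 90 mm high; origin at the centre of its underside.
- wrench: Bystander: steel wrench lying flat on the bench between the robot and the tank; origin at the middle of its underside, x along it.
Not all that is in view belongs to the job. Of the things like the can, leave any that is black or orange; of the rest the larger one is meant.

How it is judged:
By the outcome, as a careful person would: the job done as asked, in the order asked, and still so for the second after the job is handed in, while the arm keeps its last pose, push and grip.
It also fails if it takes over 58 s, if anything falls off the work surface, if the arm or the gripper's body presses on something with over 40 N, if the wrist force passes 120 N, or if a joint passes its speed limit or range.

### The arm

A 7-joint arm with a two-finger parallel gripper is mounted at the origin on the work surface. World frame = base frame: x ahead of the robot, y to its left, z up, the work surface at z = 0. Lengths are in m, angles in rad, forces in N, time in s.
With the tool pointing down it reaches from about 0.4 to 0.85 m from the base axis. Payload 10.4 kg.
Tool frame: the origin (TCP) lies at the very end of the fingers, on their centre line; the grasp point (between the pads) lies 19 mm behind it; z points along the fingers, y is the direction in which the jaws open and shut (so a half turn about z gives the same grasp; the last joint's range is limited). The gripper opens to 87 mm and grips with 3 to 60 N. Pads are 19 mm wide; open, the fingers measure 117 mm over their backs; the gripper's body (75 mm by 190 mm) begins 51 mm behind the grasp point.
Start: joints at [-1.31, 0.332, -0.065, 1.46, 0.022, 1.35, -0.088], TCP at [0.175, 0.6, 0.223] pointing down, gripper open.
Joint ranges: [-2.6, 2.6], [-0.5, 2.12], [-1.47, 1.34], [0.16, 2.42], [-1.27, 4.41], [0.06, 2.06], [-2.6, 2.6]. Speed limits (rad/s): [2.22, 2.22, 2.79, 2.79, 3.14, 3.14, 3.14].

### API

Orientations are given as a unit quaternion [x, y, z, w].
In Python, from bench import read_state, camera, close_job gives the robot as it stands.
- The arm moves only by the shell command python3 -m inch 'ROWS' [OPENING] [FORCE]. ROWS is JSON, a list of rows, each a list of 6 numbers: the shift along the tool's x, y, z as a fraction of full scale, then the turn, a rotation vector about the tool's x, y, z as a fraction of full scale. In form: [[tx, ty, tz, ax, ay, az], ...]. A call has 1 to 5 rows; each row shifts and turns the commanded pose from where the row before left it, along the tool's axes as they then stand; what a row does not reach is not made up. Full scale, the value 1, is 0.04 m for a shift and 120 degrees for a turn. A row lasts 1/8 s, in which the tool goes at most 62.5 mm and 10.7 degrees, less where a joint would pass 70% of its speed; a pose out of reach is approached as far as the arm can. A call with a number of a shift or a turn outside -1 to 1 is refused whole. A call with a gripper value outside its range is refused whole. OPENING is the opening, from -1 (shut) to 1 (fully open), so that 0 is half open, set as the call begins (- or left out, the last holds). The fingers move at their own pace and stop on an object; FORCE is the grip in N (left out, the last holds). Time passes only in rows, so rows that do not move let the fingers close. It gives the time, the measured TCP pose, the force and the opening at its end, in the units of the state.
- read_state(): the state, without advancing time (a new reading comes with each control period).
- camera(name): name is "scene" or "top" or "wrist"; returns a dict with "img" (480x640x3 uint8, red, green, blue), "depth" (480x640 float32, m along the optical axis (not along the pixel's ray), 0 where there is no reading), "fx", "fy", "cx", "cy" (pixels), "position" and "orientation" of the camera in the world; the wrist camera has in their place "tool_from_camera" (4x4, takes a point from camera to tool coordinates, whose origin is the TCP and whose axes are the flange's). Camera axes: x right, y down, z forward; pixel columns grow to the right and rows downward; lengths in m; the calibration is good to about 2 mm. A picture is of the moment at which its call begins: read the wrist's pose just before it.
- close_job(): hands the job in, once; it reports no verdict.
The state is a dict: "time": time; "joint_positions": joint angles; "joint_vel": joint speeds; "joint_torque": joint torques, N m; "ee_pos": TCP position; "eef_rot": TCP orientation; "ft_force": force on the tool from outside, world axes, zero at the start; "torque": the same for the moment, N m; "width": finger opening in m.
Only numpy, scipy, OpenCV 4.12 (cv2) and the standard library are available. Lean on these libraries where they do the work, as an engineer would, in place of code of your own. Each camera call takes 0.05 s, during which the arm holds its last target.

## Working session

There is one attempt and no reset: what is moved stays moved. The work goes in short steps, Python scripts to look and compute and a shell command to move; the robot and the scene stay as the last step left them, time stands still between calls to the robot, and variables do not carry over. Pictures are saved under pics/ and viewed, and the job is handed in when it is done.

```bash
ls; mkdir -p pics
python3 - <<'E'
from bench import read_state, camera
import cv2,numpy as np
s=read_state();print(s)
for n in("scene","top","wrist"):
    c=camera(n);cv2.imwrite(f"pics/{n}0.png",c["img"][:,:,::-1]);np.savez(f"{n}0.npz",**c)
    print(n,[ (k,v) for k,v in c.items() if k not in("img","depth")])
E
```

```text
pics
{'time': 0.0, 'joint_positions': array([-1.30961781,  0.33286202, -0.06474   ,  1.46096478,  0.02160856,
        1.34989856, -0.0885208 ]), 'joint_vel': array([ 0.00018105,  0.00158363, -0.00139987, -0.00054547, -0.00147455,
       -0.00068682, -0.00107975]), 'joint_torque': array([ 1.77066886e-04, -6.23243308e+01,  2.48804240e-02, -3.89903712e+01,
       -6.14194083e-02,  3.94167029e-02,  1.33797616e-04]), 'ee_pos': array([0.17486507, 0.59962379, 0.221749  ]), 'eef_rot': array([ 1.41393615e-01,  9.89953196e-01, -7.14822097e-04, -7.01920935e-05]), 'ft_force': array([ 0.07227367, -0.50123846,  0.02998323]), 'torque': array([ 0.0042454 , -0.00260392, -0.01422958]), 'width': 0.0871279410930408}
scene [('fx', 593.1816207062811), ('fy', 593.1816207062811), ('cx', 318.46236697547164), ('cy', 238.3752064023348), ('position', array([ 1.27803336, -0.40152519,  1.22880812])), ('orientation', array([ 0.79175306,  0.53246086, -0.17298892, -0.24430997]))]
top [('fx', 465.448020125376), ('fy', 465.448020125376), ('cx', 320.0907827491021), ('cy', 232.6459721025347), ('position', array([ 0.40920727, -0.09567723,  1.05805269])), ('orientation', array([-0.70261638,  0.70712945, -0.06844478,  0.04016814]))]
wrist [('fx', 384.0010576258102), ('fy', 384.0010576258102), ('cx', 318.9222442959886), ('cy', 242.85109950795078), ('tool_from_camera', array([[-5.67431435e-04, -9.65562347e-01, -2.60171159e-01,
         7.10677892e-02],
       [ 9.99999796e-01, -6.23918282e-04,  1.34529446e-04,
        -8.11558509e-04],
       [-2.92222110e-04, -2.60171030e-01,  9.65562504e-01,
        -1.61663538e-01],
       [ 0.00000000e+00,  0.00000000e+00,  0.00000000e+00,
         1.00000000e+00]]))]
```

View pics/scene0.png

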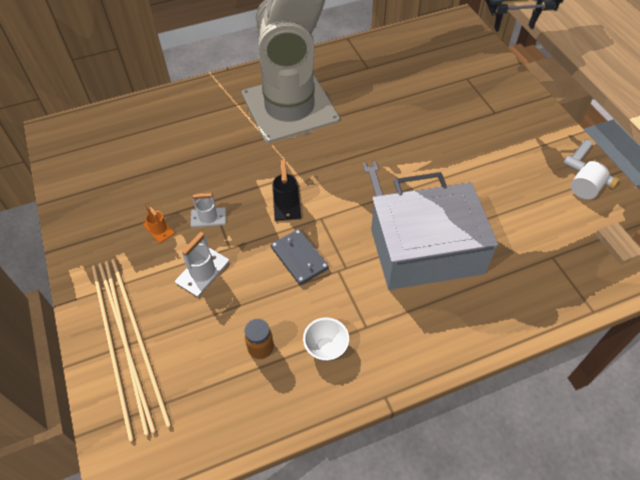

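View pics/top0.png

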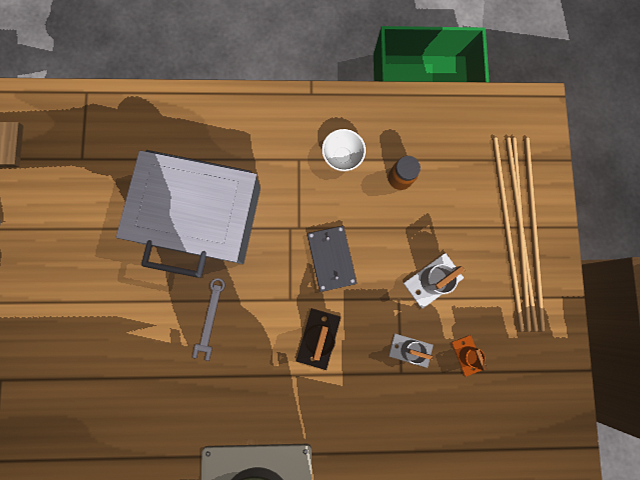

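View pics/wrist0.png

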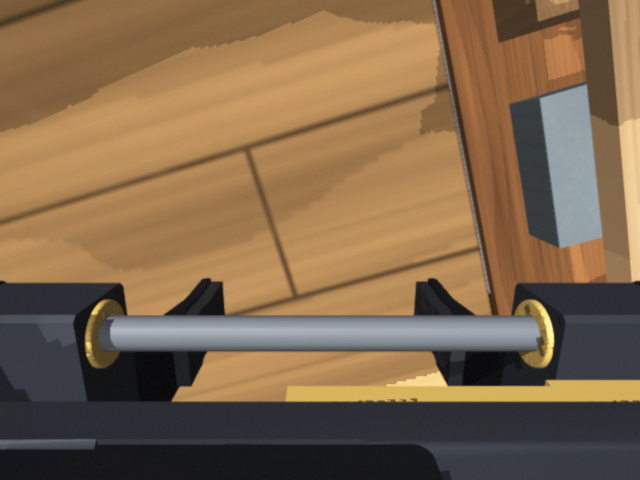

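Cans in the top view are black (320,340), orange (467,355), small grey (412,350) and large silver (435,280). Leaving out black and orange, the larger of the rest is the silver one at (435,280). I'll confirm that in a crop.

```bash
cat > h.py <<'E'
import numpy as np,cv2
from scipy.spatial.transform import Rotation as R
def load(f): return dict(np.load(f))
def cam_pose(c):
    return R.from_quat(c["orientation"]).as_matrix(),c["position"]
def ray(c,u,v,z):
    Rm,p=cam_pose(c); d=Rm@np.array([(u-c["cx"])/c["fx"],(v-c["cy"])/c["fy"],1]); return p+d*(z-p[2])/d[2]
def cloud(c):
    Rm,p=cam_pose(c); v,u=np.mgrid[:480,:640]; d=c["depth"]
    P=np.stack([(u-c["cx"])/c["fx"]*d,(v-c["cy"])/c["fy"]*d,d],-1)
    return P@Rm.T+p
E
python3 - <<'E'
from h import *
c=load("top0.npz")
a=c["img"][210:390,290:510,::-1]
cv2.imwrite("pics/crop1.png",cv2.resize(a,None,fx=3.6,fy=3.3,interpolation=cv2.INTER_CUBIC)[:600,:800])
P=cloud(c)
for u,v in [(250,320),(190,210),(412,290),(450,278),(200,267),(175,265),(330,255),(320,340),(450,390)]:
    print(u,v,P[v,u].round(4))
E
```

```text
250 320 [ 0.3769  0.0194 -0.004 ]
190 210 [0.6004 0.1284 0.1282]
412 290 [ 0.4402 -0.3461  0.0041]
450 278 [ 0.46   -0.3954  0.1262]
200 267 [0.4854 0.1054 0.1264]
175 265 [0.5004 0.1879 0.0021]
330 255 [ 0.5197 -0.1602  0.0154]
320 340 [ 0.341  -0.1316  0.1268]
450 390 [ 0.2198 -0.4237 -0.002 ]
```

View pics/crop1.png

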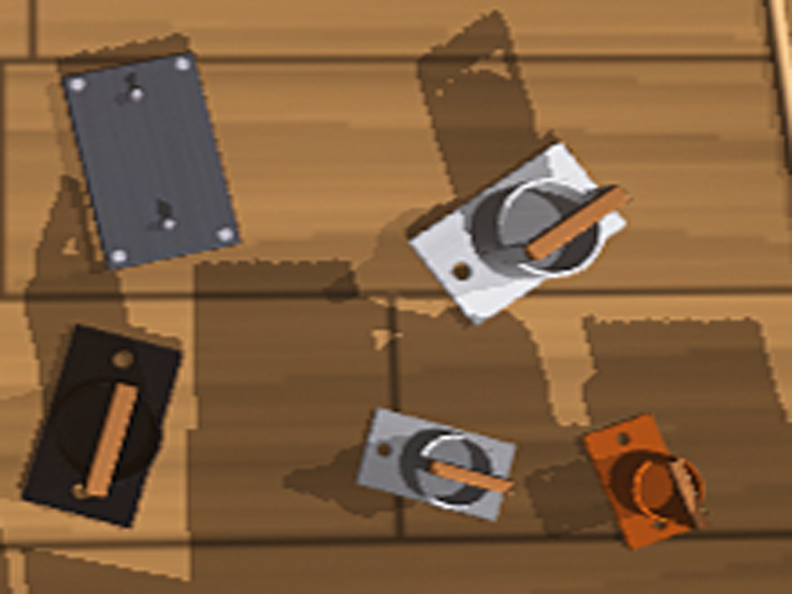

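The crop shows the large silver can at about (520,235), clearly bigger than the small grey one at (437,465). Now I'll measure the crossbar, foot, pegs, handle bar and lid.

Run:
```python
from h import *
def rect(pts):
    (cx,cy),(w,h),a=cv2.minAreaRect(np.float32(pts*1000)); 
    box=cv2.boxPoints(((cx,cy),(w,h),a)); e=[box[1]-box[0],box[2]-box[1]]; L=max(e,key=np.linalg.norm)
    return np.round([cx,cy,w,h],1), round(np.degrees(np.arctan2(L[1],L[0]))%180,2)
for n in("top","scene"):
    c=load(n+"0.npz");P=cloud(c);hsv=cv2.cvtColor(c["img"],cv2.COLOR_RGB2HSV)
    z=P[...,2];x=P[...,0];y=P[...,1]
    print(n,"bench z",np.median(z[(x>.2)&(x<.35)&(abs(y)<.08)&(z<.02)]))
    # crossbar
    m=(x>.38)&(x<.54)&(y>-.48)&(y<-.3)
    cb=m&(z>.11)&(z<.14)&(hsv[...,1]>90); print("bar",cb.sum(),np.median(z[cb]),rect(P[cb][:,:2]),P[cb][:,:2].mean(0))
    # whiteish foot by colour, ray at z=.008
    f=m&(z<.02)&(hsv[...,1]<60)&(hsv[...,2]>120)
    v,u=np.nonzero(f);pts=np.array([ray(c,a,b,.008)[:2] for a,b in zip(u,v)])
    print("foot",len(pts),np.median(z[f]),rect(pts))
    # base
    m=(x>.4)&(x<.62)&(y>-.25)&(y<-.05)&(hsv[...,2]<130)&(hsv[...,1]<70)&(z>.008)&(z<.03)
    k,l,st,ce=cv2.connectedComponentsWithStats(m.astype(np.uint8)); i=1+np.argmax(st[1:,4]);m=l==i
    v,u=np.nonzero(m);pts=np.array([ray(c,a,b,.016)[:2] for a,b in zip(u,v)])
    print("pad",len(pts),np.median(z[m]),rect(pts))
    # lid top
    m=(x>.4)&(x<.8)&(y>-.05)&(y<.35)&(z>.115)&(z<.14)
    lid=m&(hsv[...,2]>110)
    print("lid+handle z", np.median(z[m])); 
    k,l,st,ce=cv2.connectedComponentsWithStats(lid.astype(np.uint8)); i=1+np.argmax(st[1:,4]);lm=l==i
    v,u=np.nonzero(lm);pts=np.array([ray(c,a,b,.1275)[:2] for a,b in zip(u,v)]);print("lid",rect(pts))
    hd=m&(hsv[...,2]<110)
    k,l,st,ce=cv2.connectedComponentsWithStats(hd.astype(np.uint8)); i=1+np.argmax(st[1:,4]);lm=l==i
    print("handle px",st[i],ce[i],rect(P[lm][:,:2]),np.median(z[lm]))
```

```text
top bench z -0.0010689428667141065
bar 208 0.12657162663915722 (array([ 462. , -396.1,   12.3,   67. ]), np.float32(124.13)) [ 0.46206698 -0.3952539 ]
foot 832 0.007145284309029498 (array([ 458.1, -397.5,   78.9,  121.6]), np.float32(124.42))
pad 2159 0.014866685931183676 (array([ 513. , -163.4,  134.5,   84.3]), np.float32(12.1))
lid+handle z 0.1275362246315711
lid (array([611. , 134.4, 245. , 184.7]), np.float32(78.32))
handle px [142 240  65  38 629] [172.28775835 263.35612083] (array([503.5, 159.6, 127.9,  53.5]), np.float32(78.28)) 0.12814518159695099
scene bench z -0.0005537801081036964
bar 171 0.12654656581364732 (array([ 463.9, -396. ,   15.1,   67.4]), np.float32(123.66)) [ 0.46464003 -0.39597073]
foot 798 0.007761568830936261 (array([ 457.1, -400.5,   89. ,  125.2]), np.float32(124.53))
pad 1559 0.015463838048375145 (array([ 518. , -165.3,  139.2,   87.1]), np.float32(11.68))
lid+handle z 0.12779331603857758
lid (array([593. , 138.2, 246.8, 233.1]), np.float32(77.94))
handle px [392 246 105  19 287] [444.79094077 254.93728223] (array([706.9, 115.8, 240. ,  12.1]), np.float32(78.28)) 0.1224613869599589
```

Measured values agree with the sizes given: bar (0.462, -0.396) at yaw 124°, pad (0.514, -0.164) at yaw 12°, and hinge and handle along 78.3°. Next I'll go over the base for a wrist view, since peg alignment is the tight fit.

```bash
cat >> h.py <<'E'
def need(target_p, yaw, verbose=True):
    """needed: turn about tool z (deg & units) and shift in tool axes (units) given as current tool axes and after the turn"""
    from bench import read_state
    s=read_state();Rm=R.from_quat(s["eef_rot"]).as_matrix();p=s["ee_pos"]
    y=np.radians(yaw); Rt=np.array([[np.cos(y),np.sin(y),0],[np.sin(y),-np.cos(y),0],[0,0,-1]])
    d=np.array(target_p)-p
    rv=R.from_matrix(Rm.T@Rt).as_rotvec(degrees=True)
    print("t",round(s["time"],2),"pos",p.round(4),"yawx",np.degrees(np.arctan2(Rm[1,0],Rm[0,0])).round(2),"rotvec deg",rv.round(2),"units",(rv/120).round(4))
    print("shift now-axes",(Rm.T@d/.04).round(3),"after-turn axes",(Rt.T@d/.04).round(3),"q",s["joint_positions"].round(2),"F",s["ft_force"].round(1),"w",round(float(s["width"]),4))
E
python3 -m inch '[[-1,-0.54,-0.25,0,0,0],[-1,-0.54,-0.25,0,0,0],[-1,-0.54,-0.25,0,0,0],[-1,-0.54,-0.25,0,0,0],[-1,-0.54,-0.25,0,0,0]]' 1
python3 -m inch '[[-1,-0.54,-0.25,0,0,0],[-1,-0.54,-0.25,0,0,0],[-1,-0.54,-0.25,0,0,0],[-1,-0.54,-0.25,0,0,0],[-1,-0.54,-0.25,0,0,0]]'
python3 -c "
from h import *
need([.514,-.164,.33],192)"
```

```text
time: 0.78
ee_pos: [0.3376, 0.4391, 0.2727]
eef_rot: [0.141, 0.99, -0.0, -0.0]
ft_force: [-0.4, 0.3, -0.5]
width: 0.087
time: 1.4
ee_pos: [0.4993, 0.2795, 0.3227]
eef_rot: [0.141, 0.99, 0.0, -0.0]
ft_force: [0.0, 1.1, 0.3]
width: 0.0874
t 1.4 pos [0.4993 0.2795 0.3227] yawx 163.75 rotvec deg [ 0.000e+00 -1.000e-02 -2.825e+01] units [ 0.000e+00 -1.000e-04 -2.354e-01]
shift now-axes [ -3.456 -10.541  -0.182] after-turn axes [  1.946 -10.921  -0.181] q [-0.79  0.18  0.24  1.45 -0.04  1.52  0.73] F [0.  1.1 0.3] w 0.0874
```

```bash
python3 -m inch '[[0,0,0,0,0,-0.0785],[0,0,0,0,0,-0.0785],[0,0,0,0,0,-0.0785],[0.177,-0.993,0,0,0,0],[0.177,-0.993,0,0,0,0]]'
python3 -m inch '[[0.177,-0.993,0,0,0,0],[0.177,-0.993,0,0,0,0],[0.177,-0.993,0,0,0,0],[0.177,-0.993,0,0,0,0],[0.177,-0.993,0,0,0,0]]'
python3 -m inch '[[0.177,-0.993,0,0,0,0],[0.177,-0.993,-0.05,0,0,0],[0.177,-0.993,-0.05,0,0,0],[0.177,-0.993,-0.05,0,0,0],[0,0,0,0,0,0]]'
python3 - <<'E'
from h import *
need([.514,-.164,.33],192)
from bench import *
s=read_state();c=camera("wrist");np.savez("wb.npz",**c,ee=s["ee_pos"],q=s["eef_rot"]);cv2.imwrite("pics/wb.png",c["img"][:,:,::-1])
E
```

```text
time: 2.02
ee_pos: [0.501, 0.1991, 0.3222]
eef_rot: [-0.105, 0.994, -0.0, -0.0]
ft_force: [0.7, -0.7, 0.1]
width: 0.0872
time: 2.65
ee_pos: [0.5076, -0.003, 0.3224]
eef_rot: [-0.105, 0.995, 0.0, -0.0]
ft_force: [0.2, 0.6, 1.1]
width: 0.0871
time: 3.28
ee_pos: [0.5124, -0.1664, 0.3285]
eef_rot: [-0.102, 0.995, -0.001, -0.0]
ft_force: [0.5, 0.0, 0.1]
width: 0.0868
t 3.27 pos [ 0.5124 -0.1664  0.3285] yawx -168.32 rotvec deg [-0.06 -0.02 -0.32] units [-0.0005 -0.0002 -0.0027]
shift now-axes [-0.051  0.05  -0.037] after-turn axes [-0.052  0.049 -0.037] q [-0.3   0.1   0.58  1.54 -0.05  1.52  2.05] F [0.5 0.  0.1] w 0.0868
```

View pics/wb.png

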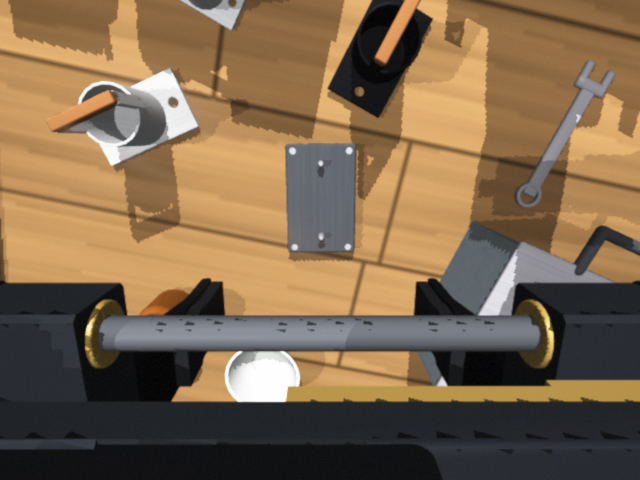

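Wrist view: pad centred near (320,198), with pegs at (321,163) and (321,237) and bolts at the four corners. The can is also visible, with a hole at (173,102).

```bash
cat >> h.py <<'E'
def wray(c,u,v,z):
    T=c["tool_from_camera"];Rm=R.from_quat(c["q"]).as_matrix()
    o=Rm@T[:3,3]+c["ee"]; d=Rm@T[:3,:3]@np.array([(u-c["cx"])/c["fx"],(v-c["cy"])/c["fy"],1]); return o+d*(z-o[2])/d[2]
E
python3 - <<'E'
from h import *
c=load("wb.npz");g=cv2.cvtColor(c["img"],cv2.COLOR_RGB2GRAY)
hsv=cv2.cvtColor(c["img"],cv2.COLOR_RGB2HSV)
a=c["img"][135:265,275:370,::-1];cv2.imwrite("pics/wbc.png",cv2.resize(a,None,fx=4.5,fy=4.5,interpolation=cv2.INTER_CUBIC))
pad=((g<120)&(hsv[...,1]<70)).astype(np.uint8);pad[:,:280]=0;pad[:,362:]=0;pad[262:]=0;pad[:135]=0
k,l,st,ce=cv2.connectedComponentsWithStats(pad);i=1+np.argmax(st[1:,4]);m=cv2.morphologyEx((l==i).astype(np.uint8),cv2.MORPH_CLOSE,np.ones((5,5)))
v,u=np.nonzero(m);pts=np.array([wray(c,a,b,.016)[:2] for a,b in zip(u,v)])*1000
print(cv2.minAreaRect(np.float32(pts)),st[i])
br=((g>140)).astype(np.uint8);br[:,:280]=0;br[:,360:]=0;br[258:]=0;br[:140]=0
k,l,st,ce=cv2.connectedComponentsWithStats(br)
for i in range(1,k):
    if 3<st[i,4]<80:
        mm=l==i; w=g[mm].astype(float);vv,uu=np.nonzero(mm)
        print(st[i],ce[i].round(2),"z.016",wray(c,*ce[i],.017)[:2].round(4),"z.028",wray(c,*ce[i],.028)[:2].round(4))
E
```

```text
((512.6507568359375, -164.97210693359375), (133.63526916503906, 84.44571685791016), 11.938131332397461) [ 286  144   70  108 7040]
[289 147   7   8  48] [292.  150.5] z.016 [ 0.4617 -0.2106] z.028 [ 0.4612 -0.2099]
[345 147   8   8  48] [348.65 150.35] z.016 [ 0.4478 -0.1441] z.028 [ 0.4477 -0.145 ]
[318 160   5   6  27] [320.07 162.59] z.016 [ 0.4688 -0.1748] z.028 [ 0.4682 -0.1749]
[357 198   3   6  11] [357.64 200.64] z.016 [ 0.5047 -0.1198] z.028 [ 0.5032 -0.1212]
[356 204   4   9  24] [357.88 208.08] z.016 [ 0.5137 -0.1174] z.028 [ 0.512  -0.1189]
[318 233   6   7  32] [320.62 235.94] z.016 [ 0.5581 -0.1556] z.028 [ 0.5554 -0.1562]
[344 243   8   7  38] [347.26 246.39] z.016 [ 0.5647 -0.1194] z.028 [ 0.5619 -0.1208]
[291 244   7   7  39] [294.23 246.85] z.016 [ 0.579  -0.1857] z.028 [ 0.5758 -0.1856]
```

View pics/wbc.png

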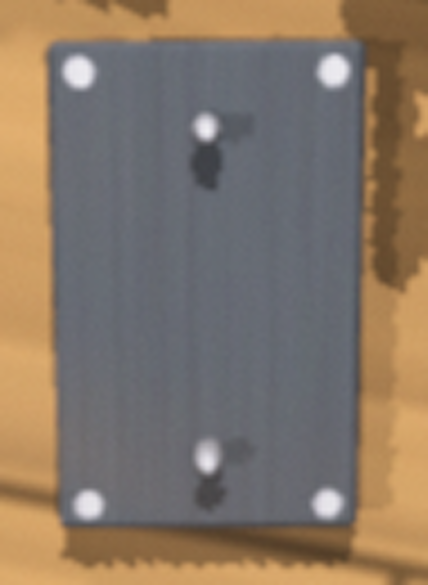

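```bash
python3 -m inch '[[0,0,0,0,0,0.081],[0,0,0,0,0,0.081],[0,0,0,0,0,0.081],[0,0,0,0,0,0.081],[0,0,0,0,0,0.081]]'
python3 -m inch '[[0,0,0,0,0,0.081],[0,0,0,0,0,0.081],[0,0,0,0,0,0]]'
python3 -c "
from h import *
need([.462,-.396,.31],124.1)"
```

```text
time: 3.95
ee_pos: [0.5134, -0.1612, 0.3283]
eef_rot: [0.316, 0.949, 0.0, -0.0]
ft_force: [-0.5, 0.1, -0.1]
width: 0.0872
time: 4.32
ee_pos: [0.5134, -0.1614, 0.3283]
eef_rot: [0.468, 0.884, 0.0, -0.0]
ft_force: [0.7, 0.4, -0.9]
width: 0.087
t 4.33 pos [ 0.5134 -0.1614  0.3283] yawx 124.14 rotvec deg [ 0.   -0.04  0.04] units [ 0.     -0.0003  0.0003]
shift now-axes [-4.133 -4.354  0.454] after-turn axes [-4.136 -4.351  0.457] q [-0.37  0.1   0.64  1.54 -0.06  1.52  0.87] F [ 0.7  0.4 -0.9] w 0.087
```

```bash
python3 -m inch '[[-0.83,-0.87,0.09,0,0,0],[-0.83,-0.87,0.09,0,0,0],[-0.83,-0.87,0.09,0,0,0],[-0.83,-0.87,0.09,0,0,0],[-0.83,-0.87,0.09,0,0,0]]'
python3 -m inch '[[0,0,0,0,0,0],[0,0,0,0,0,0],[0,0,0,0,0,0]]'
python3 - <<'E'
from h import *
need([.462,-.396,.31],124.1)
from bench import *
s=read_state();c=camera("wrist");np.savez("wc.npz",**c,ee=s["ee_pos"],q=s["eef_rot"]);cv2.imwrite("pics/wc.png",c["img"][:,:,::-1])
E
```

```text
time: 4.95
ee_pos: [0.4619, -0.3982, 0.3102]
eef_rot: [0.467, 0.884, 0.0, -0.0]
ft_force: [0.6, 0.1, -0.4]
width: 0.0871
time: 5.32
ee_pos: [0.4627, -0.3962, 0.3105]
eef_rot: [0.468, 0.884, 0.0, 0.0]
ft_force: [-0.6, 0.1, 1.0]
width: 0.087
t 5.33 pos [ 0.4627 -0.3962  0.3105] yawx 124.19 rotvec deg [ 0.05 -0.02  0.09] units [ 0.0004 -0.0002  0.0007]
shift now-axes [ 0.014 -0.01   0.013] after-turn axes [ 0.014 -0.01   0.013] q [ 0.02  0.33  0.81  1.4  -0.23  1.52  1.41] F [-0.6  0.1  1. ] w 0.087
```

View pics/wc.png

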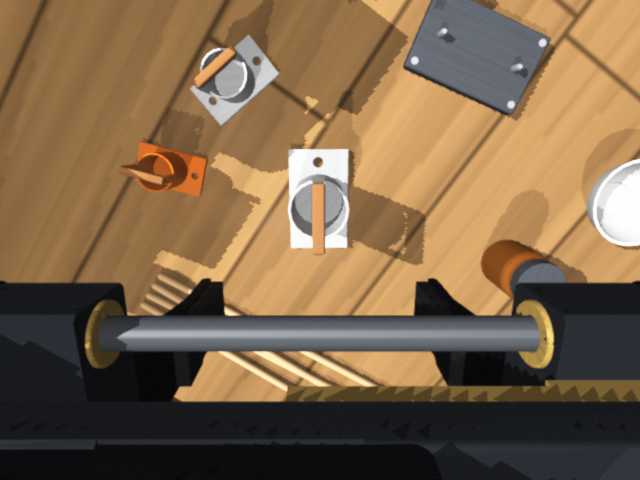

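The target can is at (318,205), with its bar at x≈318 and one hole at (318,162). The pegs are also visible at (444,33) and (518,67), which gives a settled second fix.

Run:
```python
from h import *
c=load("wc.npz");g=cv2.cvtColor(c["img"],cv2.COLOR_RGB2GRAY);hsv=cv2.cvtColor(c["img"],cv2.COLOR_RGB2HSV)
def win(m,u0,u1,v0,v1):
    o=np.zeros_like(m,np.uint8);o[v0:v1,u0:u1]=m[v0:v1,u0:u1];return o
def big(m):
    k,l,st,ce=cv2.connectedComponentsWithStats(m);i=1+np.argmax(st[1:,4]);return l==i,st[i]
def rect(m,z):
    v,u=np.nonzero(m);p=np.array([wray(c,a,b,z)[:2] for a,b in zip(u,v)])*1000
    r=cv2.minAreaRect(np.float32(p));return np.round(r[0],1),np.round(r[1],1),round(r[2],2)
b,st=big(win(((hsv[...,1]>100)&(hsv[...,2]>120)).astype(np.uint8),309,329,175,262))
print("bar",st,rect(b,.128))
f,st=big(win(((hsv[...,1]<60)).astype(np.uint8),280,355,140,249)); 
f2=cv2.morphologyEx(f.astype(np.uint8),cv2.MORPH_OPEN,np.ones((3,3)))
print("foot",st,rect(f2,.008))
# front edge rows 149.. corners
h,st=big(win(((g<110)).astype(np.uint8),308,328,153,172));v,u=np.nonzero(h);print("hole",st,u.mean(),v.mean(),wray(c,u.mean(),v.mean(),.006)[:2].round(4))
br=win((g>150).astype(np.uint8),405,550,20,120);k,l,s2,ce=cv2.connectedComponentsWithStats(br)
for i in range(1,k):
    if 8<s2[i,4]<120 and s2[i,2]<14: print(s2[i],ce[i].round(1),wray(c,*ce[i],.017)[:2].round(4),wray(c,*ce[i],.028)[:2].round(4))
a=c["img"][130:270,270:370,::-1];cv2.imwrite("pics/wcc.png",cv2.resize(a,None,fx=4,fy=4,interpolation=cv2.INTER_CUBIC))
```

```text
bar [ 309  183   20   79 1090] (array([ 463.8, -399.5]), array([17.9, 72.9]), 34.15)
foot [ 288  149   62   99 4961] (array([ 461.8, -396.8]), array([ 74.8, 119.6]), 34.15)
hole [314 158   8   9  45] 317.0 161.4 [ 0.4349 -0.3602]
[439  28   9   6  38] [443.1  30.8] [ 0.4695 -0.1708] [ 0.4684 -0.1749]
[538  38   9   9  57] [542.2  42.4] [ 0.5649 -0.1196] [ 0.5615 -0.1249]
[411  56   8   9  58] [414.3  60.1] [ 0.4617 -0.2108] [ 0.4608 -0.2139]
[512  64  11   5  45] [517.5  66.2] [ 0.5588 -0.1524] [ 0.5555 -0.1569]
[507 101   8   8  54] [510.6 104.4] [ 0.5789 -0.1863] [ 0.5751 -0.1899]
[503 116  10   4  23] [507.3 118.2] [ 0.5857 -0.1994] [ 0.5817 -0.2028]
```

View pics/wcc.png

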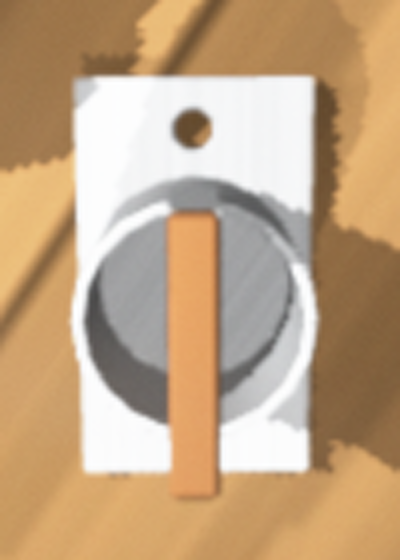

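Seat from the bolts is (0.513, -0.165) at yaw 12°. The two wrist views agree with each other, and the top view is within 2 mm. Can centre is about (0.461, -0.397). Descending to the crossbar.

```bash
python3 -m inch '[[0.03,0,0.9,0,0,0],[0,0,0.9,0,0,0],[0,0,0.9,0,0,0],[0,0,0.9,0,0,0],[0,0,0.6,0,0,0]]'
python3 -m inch '[[0,0,0.5,0,0,0],[0,0,0.4,0,0,0],[0,0,0.1,0,0,0],[0,0,0,0,0,0]]'
python3 -c "
from h import *
need([.4615,-.3968,.102],124.15)"
```

```text
time: 6.0
ee_pos: [0.4613, -0.3952, 0.141]
eef_rot: [0.469, 0.883, 0.0, -0.001]
ft_force: [0.5, 0.4, 1.3]
width: 0.0873
time: 6.5
ee_pos: [0.4611, -0.397, 0.1028]
eef_rot: [0.47, 0.883, 0.0, 0.0]
ft_force: [-0.8, -0.9, 0.1]
width: 0.0872
t 6.5 pos [ 0.4611 -0.397   0.1028] yawx 123.96 rotvec deg [ 0.01  0.02 -0.19] units [ 0.0001  0.0002 -0.0016]
shift now-axes [-0.003  0.011  0.021] after-turn axes [-0.003  0.011  0.021] q [ 0.06  0.47  0.74  1.68 -0.34  1.13  1.49] F [-0.8 -0.9  0.1] w 0.0872
```

```bash
python3 -m inch '[[0,0,0.02,0,0,0],[0,0,0,0,0,0],[0,0,0,0,0,0],[0,0,0,0,0,0],[0,0,0,0,0,0]]' -1 30
python3 -m inch '[[0,0,0,0,0,0],[0,0,0,0,0,0]]'
```

```text
time: 7.12
ee_pos: [0.4609, -0.3968, 0.1017]
eef_rot: [0.47, 0.883, 0.0, 0.0]
ft_force: [-0.0, 0.6, -0.5]
width: 0.0452
time: 7.38
ee_pos: [0.4609, -0.3968, 0.1017]
eef_rot: [0.47, 0.883, 0.0, -0.0]
ft_force: [-0.2, 0.2, -0.5]
width: 0.0247
```

```bash
python3 -m inch '[[0,0,0,0,0,0],[0,0,0,0,0,0],[0,0,0,0,0,0],[0,0,0,0,0,0]]'
python3 -m inch '[[0,0,-0.3,0,0,0],[0,0,-0.6,0,0,0],[0,0,-0.6,0,0,0],[0,0,-0.4,0,0,0],[0,0,-0.2,0,0,0]]'
python3 -m inch '[[0,0,0,0,0,0]]'
python3 - <<'E'
from h import *
from bench import *
need([.513,-.165,.19],192)
s=read_state();c=camera("wrist");np.savez("wd.npz",**c,ee=s["ee_pos"],q=s["eef_rot"]);cv2.imwrite("pics/wd.png",c["img"][:,:,::-1])
E
```

```text
time: 7.88
ee_pos: [0.4609, -0.3967, 0.1016]
eef_rot: [0.47, 0.883, 0.0, -0.0]
ft_force: [0.6, -0.5, -1.9]
width: 0.0115
time: 8.5
ee_pos: [0.461, -0.397, 0.1867]
eef_rot: [0.47, 0.883, 0.0, 0.0]
ft_force: [0.1, -0.8, -4.0]
width: 0.0117
time: 8.62
ee_pos: [0.4609, -0.3968, 0.1858]
eef_rot: [0.47, 0.883, 0.0, 0.0]
ft_force: [-0.4, 0.1, -3.0]
width: 0.0119
t 8.62 pos [ 0.4609 -0.3968  0.1858] yawx 123.96 rotvec deg [ 1.000e-02  1.000e-02 -6.804e+01] units [ 1.00e-04  1.00e-04 -5.67e-01]
shift now-axes [ 4.08   4.317 -0.104] after-turn axes [-2.478  5.398 -0.105] q [ 0.03  0.39  0.78  1.59 -0.28  1.28  1.45] F [-0.4  0.1 -3. ] w 0.0119
```

View pics/wd.png

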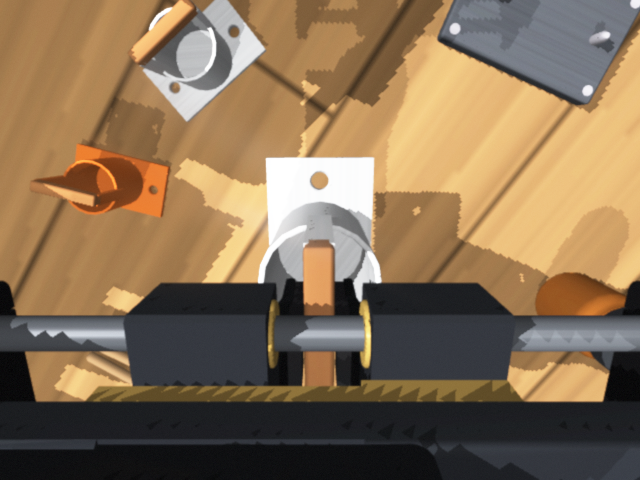

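The can is held (about 3 N), with the front hole at (319,180) and the foot's front edge at v≈157. Next I'll find the can's offset in the tool frame.

Run:
```python
from h import *
c=load("wd.npz");g=cv2.cvtColor(c["img"],cv2.COLOR_RGB2GRAY);hsv=cv2.cvtColor(c["img"],cv2.COLOR_RGB2HSV)
T=c["tool_from_camera"]
def tr(u,v,zt):
    o=T[:3,3];d=T[:3,:3]@np.array([(u-c["cx"])/c["fx"],(v-c["cy"])/c["fy"],1]);return o+d*(zt-o[2])/d[2]
roi=g[165:196,305:335];m=(roi<150).astype(np.uint8);k,l,st,ce=cv2.connectedComponentsWithStats(m)
for i in range(1,k):print(st[i],ce[i]+[305,165])
i=1+np.argmax(st[1:,4]);x,y,w,h,_=st[i];uc,vc=305+x+(w-1)/2,165+y+(h-1)/2
print("hole tool",[tr(uc,vc,z).round(4) for z in(.0937,.0977)])
f=((hsv[...,1]<60)&(g>150)).astype(np.uint8)
for v in(160,170,190):
    r=np.nonzero(f[v,250:390])[0]+250;print(v,r.min(),r.max(),tr(r.min()-.5,v,.0937)[:2].round(4),tr(r.max()+.5,v,.0937)[:2].round(4))
for u in(275,290,320,350,365):
    r=np.nonzero(f[140:180,u])[0]+140;print(u,r.min(),tr(u,r.min()-.5,.0937)[:2].round(4))
print(c["depth"][165:175,280:360].mean())
P=np.array([(320-c["cx"])/c["fx"],(166-c["cy"])/c["fy"],1])*np.median(c["depth"][164:168,300:340]);print("foot top tool",T[:3,:3]@P+T[:3,3])
```

```text
[ 8 21  1  1  1] [313. 186.]
[12 23  2  1  2] [317.5 188. ]
hole tool [array([ 0.0394, -0.0016,  0.0937]), array([ 0.039 , -0.0016,  0.0977])]
160 266 373 [ 0.0576 -0.0354] [0.0576 0.0349]
170 266 373 [ 0.0512 -0.0356] [0.0512 0.0351]
190 267 372 [ 0.0381 -0.0354] [0.0381 0.035 ]
275 157 [ 0.0599 -0.0291]
290 157 [ 0.0599 -0.0194]
320 157 [0.0598 0.0001]
350 157 [0.0598 0.0196]
365 157 [0.0598 0.0293]
0.25298488
foot top tool [5.37781011e-02 9.65841583e-05 9.38338768e-02]
```

Foot centre coincides with the tool axis to 0.3 mm, with no relative yaw. Seated TCP z should be about 0.1178. Carrying it over.

```bash
python3 -m inch '[[0.4,0.42,-0.02,0,0,0],[0.6,0.63,-0.02,0,0,0],[0.65,0.69,-0.02,0,0,0],[0.65,0.69,-0.02,0,0,0],[0.65,0.69,-0.02,0,0,0]]'
python3 -m inch '[[0.6,0.63,0,0,0,0],[0.4,0.42,0,0,0,0],[0.13,0.15,0,0,0,0],[0,0,0,0,0,-0.04],[0,0,0,0,0,-0.081]]'
python3 -m inch '[[0,0,0,0,0,-0.081],[0,0,0,0,0,-0.081],[0,0,0,0,0,-0.081],[0,0,0,0,0,-0.081],[0,0,0,0,0,-0.081]]'
python3 -m inch '[[0,0,0,0,0,-0.04],[0,0,0,0,0,0],[0,0,0,0,0,0],[0,0,0,0,0,0]]'
python3 - <<'E'
from h import *
from bench import *
need([.513,-.165,.15],192)
s=read_state();c=camera("wrist");np.savez("we.npz",**c,ee=s["ee_pos"],q=s["eef_rot"]);cv2.imwrite("pics/we.png",c["img"][:,:,::-1])
E
```

```text
time: 9.3
ee_pos: [0.4982, -0.2277, 0.1889]
eef_rot: [0.47, 0.883, -0.0, -0.001]
ft_force: [0.8, 0.0, -3.7]
width: 0.0119
time: 9.93
ee_pos: [0.5126, -0.1659, 0.1892]
eef_rot: [0.353, 0.936, -0.0, -0.0]
ft_force: [0.4, 0.3, -3.6]
width: 0.0116
time: 10.55
ee_pos: [0.5125, -0.1661, 0.1892]
eef_rot: [-0.064, 0.998, -0.0, -0.001]
ft_force: [-0.2, 0.4, -3.9]
width: 0.0113
time: 11.05
ee_pos: [0.513, -0.1651, 0.1896]
eef_rot: [-0.103, 0.995, 0.0, -0.0]
ft_force: [-0.8, -0.1, -3.1]
width: 0.0115
t 11.05 pos [ 0.513  -0.1651  0.1896] yawx -168.2 rotvec deg [ 0.   -0.01 -0.2 ] units [ 0.     -0.0001 -0.0017]
shift now-axes [-0.001  0.002  0.99 ] after-turn axes [-0.001  0.002  0.99 ] q [-0.28  0.17  0.57  1.76 -0.1   1.24  2.09] F [-0.8 -0.1 -3.1] w 0.0115
```

View pics/we.png

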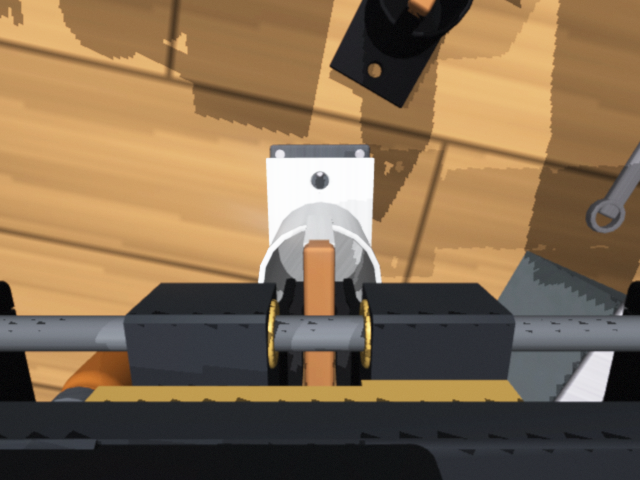

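The near peg shows through the hole at (320,181), and the pad's front edge lies symmetric about the foot. I'll lower to just above the peg tips and check.

```bash
python3 -m inch '[[0,0,0.3,0,0,-0.0017],[0,0,0.4,0,0,0],[0,0,0.35,0,0,0],[0,0,0.2,0,0,0],[0,0,0,0,0,0]]'
python3 - <<'E'
from h import *
from bench import *
need([.513,-.165,.1178],192)
s=read_state();c=camera("wrist");np.savez("wf.npz",**c,ee=s["ee_pos"],q=s["eef_rot"]);a=c["img"][120:270,240:400,::-1];cv2.imwrite("pics/wf.png",cv2.resize(a,None,fx=4,fy=4,interpolation=cv2.INTER_CUBIC))
E
```

```text
time: 11.72
ee_pos: [0.5127, -0.1648, 0.139]
eef_rot: [-0.105, 0.994, 0.0, -0.001]
ft_force: [0.2, 1.0, -4.0]
width: 0.0116
t 11.72 pos [ 0.5127 -0.1648  0.139 ] yawx -167.92 rotvec deg [ 0.02 -0.07  0.08] units [ 0.0002 -0.0006  0.0006]
shift now-axes [-0.008 -0.006  0.53 ] after-turn axes [-0.007 -0.006  0.53 ] q [-0.27  0.22  0.56  1.82 -0.13  1.13  2.12] F [ 0.2  1.  -4. ] w 0.0116
```

View pics/wf.png

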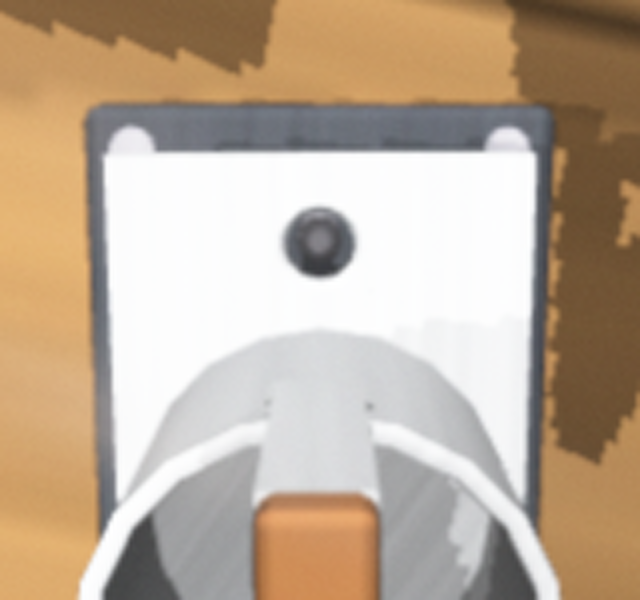

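The peg tip is centred in the hole (crop 319,240). I'll lower slowly and watch the force.

```bash
python3 -m inch '[[-0.005,0,0.1,0,0,0],[0,0,0.1,0,0,0],[0,0,0.1,0,0,0],[0,0,0.08,0,0,0],[0,0,0.05,0,0,0]]'
python3 -m inch '[[0,0,0.03,0,0,0],[0,0,0.02,0,0,0],[0,0,0,0,0,0]]'
python3 -c "
from h import *
need([.513,-.165,.1178],192)"
```

```text
time: 12.4
ee_pos: [0.5132, -0.1648, 0.1223]
eef_rot: [-0.105, 0.994, 0.0, -0.0]
ft_force: [0.5, -0.1, -4.0]
width: 0.012
time: 12.78
ee_pos: [0.5133, -0.1648, 0.1205]
eef_rot: [-0.105, 0.994, 0.0, 0.0]
ft_force: [0.2, 0.2, -2.9]
width: 0.0116
t 12.78 pos [ 0.5133 -0.1648  0.1205] yawx -167.92 rotvec deg [0.   0.   0.08] units [0.     0.     0.0007]
shift now-axes [ 0.007 -0.002  0.068] after-turn axes [ 0.007 -0.002  0.068] q [-0.26  0.24  0.56  1.84 -0.15  1.1   2.13] F [ 0.2  0.2 -2.9] w 0.0116
```

```bash
python3 -m inch '[[0,0,0.02,0,0,0],[0,0,0.02,0,0,0],[0,0,0.02,0,0,0],[0,0,0,0,0,0]]'
python3 -m inch '[[0,0,0.015,0,0,0],[0,0,0,0,0,0]]'
```

```text
time: 13.28
ee_pos: [0.5132, -0.1648, 0.118]
eef_rot: [-0.105, 0.994, 0.0, -0.0]
ft_force: [-0.4, -0.5, -4.2]
width: 0.0117
time: 13.52
ee_pos: [0.5133, -0.1648, 0.1176]
eef_rot: [-0.105, 0.994, 0.0, 0.0]
ft_force: [-0.4, 0.0, -2.0]
width: 0.0116
```

```bash
python3 -m inch '[[0,0,0.015,0,0,0],[0,0,0,0,0,0]]'
python3 -m inch '[[0,0,0.015,0,0,0],[0,0,0,0,0,0]]'
python3 - <<'E'
from h import *
from bench import *
need([.513,-.165,.1178],192)
s=read_state();c=camera("wrist");np.savez("wg.npz",**c,ee=s["ee_pos"],q=s["eef_rot"]);a=c["img"][120:270,240:400,::-1];cv2.imwrite("pics/wg.png",cv2.resize(a,None,fx=4,fy=4,interpolation=cv2.INTER_CUBIC))
E
```

```text
time: 13.78
ee_pos: [0.5134, -0.1648, 0.1175]
eef_rot: [-0.105, 0.994, 0.0, 0.0]
ft_force: [-3.7, 1.3, 4.5]
width: 0.0119
time: 14.02
ee_pos: [0.5135, -0.1648, 0.1175]
eef_rot: [-0.105, 0.994, 0.0, 0.0]
ft_force: [-6.1, 2.7, 12.6]
width: 0.0118
t 14.03 pos [ 0.5135 -0.1648  0.1175] yawx -167.92 rotvec deg [0.04 0.05 0.08] units [0.0003 0.0004 0.0007]
shift now-axes [ 0.013 -0.003 -0.007] after-turn axes [ 0.013 -0.003 -0.007] q [-0.26  0.25  0.56  1.84 -0.15  1.09  2.13] F [-6.1  2.7 12.6] w 0.0118
```

View pics/wg.png

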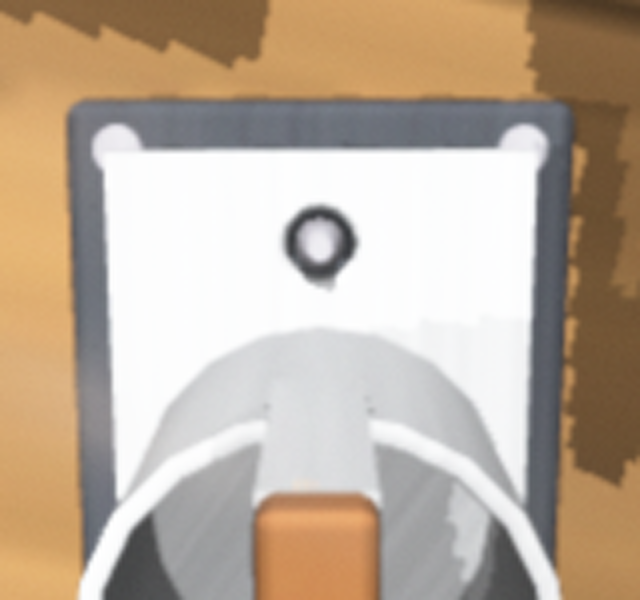

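The peg has come up through the hole, and contact at z 0.1175 matches flush. I'll relieve the push, release, and rise.

```bash
python3 -m inch '[[0,0,-0.02,0,0,0],[0,0,0,0,0,0]]'
python3 -m inch '[[0,0,0,0,0,0],[0,0,0,0,0,0],[0,0,0,0,0,0],[0,0,0,0,0,0]]' 0.4
python3 -m inch '[[0,0,-0.3,0,0,0],[0,0,-0.7,0,0,0],[0,0,-0.9,0,0,0],[0,0,-0.9,0,0,0],[0,0,-0.9,0,0,0]]' 
python3 -m inch '[[0,0,0,0,0,0],[0,0,0,0,0,0]]' 1
python3 - <<'E'
from h import *
from bench import *
need([.482,.161,.30],78.3)
s=read_state()
for n in("wrist","top","scene"):
    c=camera(n);np.savez("x_"+n+".npz",**c,ee=s["ee_pos"],q=s["eef_rot"]);cv2.imwrite(f"pics/x_{n}.png",c["img"][:,:,::-1])
    if n=="scene": cv2.imwrite("pics/x_sc.png",cv2.resize(c["img"][200:320,230:390,::-1],None,fx=5,fy=5,interpolation=cv2.INTER_CUBIC))
E
```

```text
time: 14.32
ee_pos: [0.5134, -0.1648, 0.1175]
eef_rot: [-0.105, 0.994, 0.0, 0.0]
ft_force: [-3.9, 2.7, 5.8]
width: 0.0117
time: 14.82
ee_pos: [0.5133, -0.1649, 0.1171]
eef_rot: [-0.105, 0.994, -0.0, 0.0]
ft_force: [0.1, 0.0, 0.8]
width: 0.0436
time: 15.45
ee_pos: [0.5132, -0.165, 0.2673]
eef_rot: [-0.105, 0.994, -0.0, 0.0]
ft_force: [-0.5, -0.4, -0.5]
width: 0.061
time: 15.7
ee_pos: [0.5131, -0.1648, 0.2651]
eef_rot: [-0.105, 0.994, 0.0, 0.0]
ft_force: [0.8, 0.4, -1.1]
width: 0.0737
t 15.7 pos [ 0.5131 -0.1648  0.2651] yawx -167.92 rotvec deg [ 1.0000e-02 -1.0000e-02  1.1378e+02] units [ 1.000e-04 -0.000e+00  9.482e-01]
shift now-axes [-0.945  8.128 -0.871] after-turn axes [ 7.819 -2.413 -0.873] q [-0.3   0.12  0.58  1.65 -0.07  1.39  2.07] F [ 0.8  0.4 -1.1] w 0.0737
```

View pics/x_wrist.png

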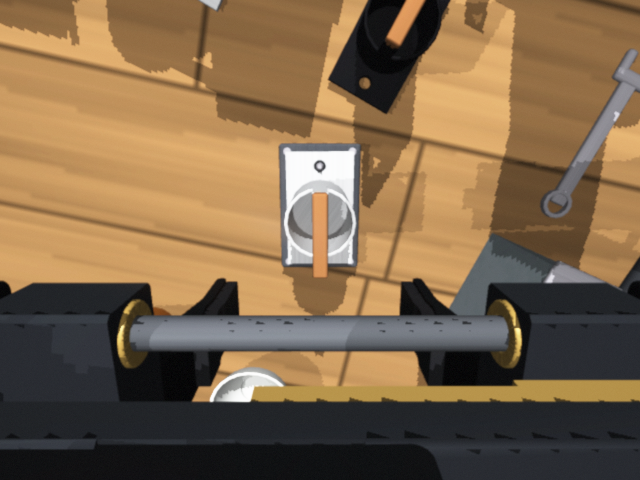

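View pics/x_sc.png

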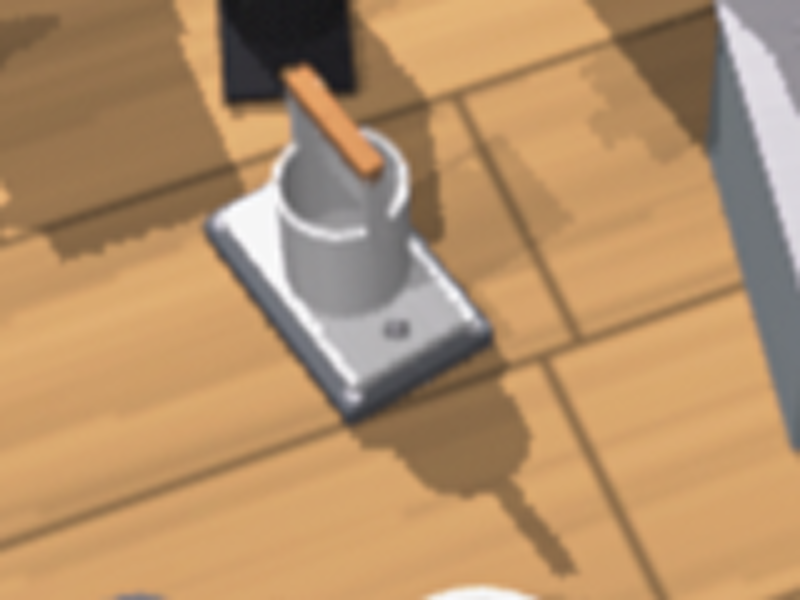

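The wrist view shows the near peg in its hole at (319,166). The scene crop shows the far hole with its peg at (397,330) and the foot flat on the pad. On to the lid handle.

```bash
python3 -m inch '[[-0.06,0.5,-0.2,0,0,0],[-0.11,0.95,-0.2,0,0,0],[-0.11,0.95,-0.2,0,0,0],[-0.11,0.95,-0.2,0,0,0],[-0.11,0.95,0,0,0,0]]' 
python3 -m inch '[[-0.11,0.95,0,0,0,0],[-0.11,0.95,0,0,0,0],[-0.11,0.95,0,0,0,0],[-0.11,0.9,0,0,0,0],[0,0,0,0,0,0.079]]' 
python3 -m inch '[[0,0,0,0,0,0.081],[0,0,0,0,0,0.081],[0,0,0,0,0,0.081],[0,0,0,0,0,0.081],[0,0,0,0,0,0.081]]'
python3 -m inch '[[0,0,0,0,0,0.081],[0,0,0,0,0,0.081],[0,0,0,0,0,0.081],[0,0,0,0,0,0.081],[0,0,0,0,0,0.081]]'
python3 -m inch '[[0,0,0,0,0,0.06],[0,0,0,0,0,0],[0,0,0,0,0,0],[0,0,0,0,0,0]]'
python3 - <<'E'
from h import *
from bench import *
need([.482,.161,.30],78.3)
s=read_state();c=camera("wrist");np.savez("wh.npz",**c,ee=s["ee_pos"],q=s["eef_rot"]);cv2.imwrite("pics/wh.png",c["img"][:,:,::-1])
E
```

```text
time: 16.48
ee_pos: [0.4966, 0.0087, 0.2972]
eef_rot: [-0.105, 0.994, 0.0, 0.0]
ft_force: [0.2, -0.6, 0.4]
width: 0.0868
time: 17.1
ee_pos: [0.4816, 0.161, 0.2961]
eef_rot: [-0.024, 1.0, -0.0, -0.001]
ft_force: [-0.2, -1.6, -0.4]
width: 0.0873
time: 17.73
ee_pos: [0.4824, 0.1577, 0.2964]
eef_rot: [0.393, 0.919, -0.001, -0.0]
ft_force: [1.5, 0.4, 0.8]
width: 0.087
time: 18.35
ee_pos: [0.4823, 0.1578, 0.2964]
eef_rot: [0.737, 0.676, -0.001, -0.0]
ft_force: [0.1, 0.6, -0.4]
width: 0.0872
time: 18.85
ee_pos: [0.4826, 0.1579, 0.297]
eef_rot: [0.776, 0.631, -0.0, -0.0]
ft_force: [0.0, 0.4, -0.3]
width: 0.0872
t 18.85 pos [0.4826 0.1579 0.297 ] yawx 78.3 rotvec deg [-0.01  0.   -0.  ] units [-0.0001  0.     -0.    ]
shift now-axes [ 0.074 -0.03  -0.075] after-turn axes [ 0.074 -0.03  -0.075] q [-0.69  0.03  0.29  1.66 -0.01  1.45 -0.6 ] F [ 0.   0.4 -0.3] w 0.0872
```

View pics/wh.png

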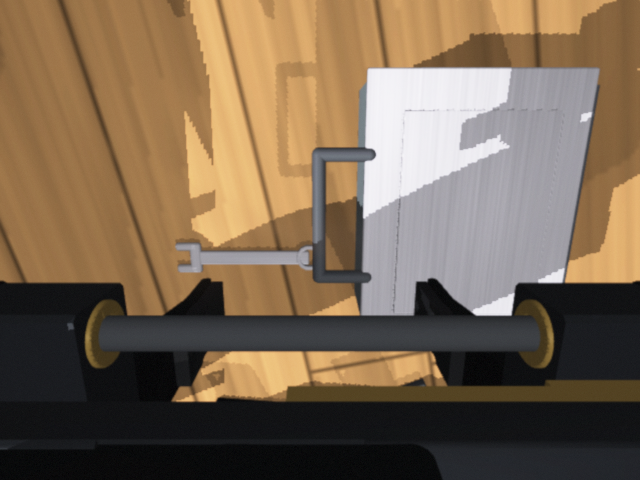

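The handle bar runs at u≈319 from v≈150 to 282, almost exactly under the jaw centre. The lid front edge is at u≈366. Checking the bar's position.

Run:
```python
from h import *
c=load("wh.npz");g=cv2.cvtColor(c["img"],cv2.COLOR_RGB2GRAY);hsv=cv2.cvtColor(c["img"],cv2.COLOR_RGB2HSV)
d=((g<105)&(hsv[...,1]<60))
T=c["tool_from_camera"];Rm=R.from_quat(c["q"]).as_matrix()
for v in(165,190,215,235):
    r=np.nonzero(d[v,305:335])[0]+305;r0,r1=r.min(),r.max()
    p=wray(c,(r0+r1)/2,v,.1245);print(v,r0,r1,p.round(4),"tool",(Rm.T@(p-c["ee"])).round(4),"thick",np.linalg.norm(wray(c,r1+.5,v,.1245)-wray(c,r0-.5,v,.1245)).round(4))
col=np.nonzero(d[140:300,340])[0]+140;print(col)
for v in(155,277):
    p=wray(c,340,v,.1245);print("arm",(Rm.T@(p-c["ee"])).round(4))
for v in (120,200): 
    p=wray(c,366,v,.1275);print("lid edge tool",(Rm.T@(p-c["ee"])).round(4))
```

```text
165 320 324 [0.4949 0.2054 0.1245] tool [0.0491 0.0024 0.1725] thick 0.0043
190 320 324 [0.4906 0.1845 0.1245] tool [0.0278 0.0025 0.1725] thick 0.0043
215 312 324 [0.4827 0.1636 0.1245] tool [ 0.0057 -0.001   0.1725] thick 0.0115
235 321 324 [0.4829 0.145  0.1245] tool [-0.0125  0.003   0.1725] thick 0.0036
[148 149 150 151 152 159 160 271 272 273 274 275 276 277 278 279 280 281
 282]
arm [0.0574 0.0177 0.1725]
arm [-0.0525  0.0192  0.1725]
lid edge tool [0.0856 0.0385 0.1695]
lid edge tool [0.0195 0.0406 0.1695]
```

The bar is 1 mm off jaw centre and measures 11.5 mm thick, as expected. The lid edge is 39 mm away, so the fingers must be part-closed to about 30 mm before going down into the gap.

```bash
python3 -m inch '[[0.06,-0.02,0.5,0,0,0],[0,0,0.8,0,0,0],[0,0,0.8,0,0,0],[0,0,0.6,0,0,0],[0,0,0.3,0,0,0]]' -0.31 30
python3 -m inch '[[0,0,0,0,0,0],[0,0,0,0,0,0]]'
python3 - <<'E'
from h import *
from bench import *
need([.4827,.1604,.1055],78.3)
s=read_state();c=camera("wrist");np.savez("wi.npz",**c,ee=s["ee_pos"],q=s["eef_rot"]);cv2.imwrite("pics/wi.png",c["img"][:,:,::-1])
E
```

```text
time: 19.52
ee_pos: [0.4818, 0.1602, 0.176]
eef_rot: [0.776, 0.631, -0.001, -0.0]
ft_force: [0.5, -0.0, 0.0]
width: 0.0452
time: 19.77
ee_pos: [0.4829, 0.1606, 0.1782]
eef_rot: [0.776, 0.631, 0.001, 0.0]
ft_force: [0.3, -0.0, 0.0]
width: 0.0316
t 19.77 pos [0.4829 0.1606 0.1782] yawx 78.21 rotvec deg [ 0.07 -0.06 -0.09] units [ 0.0005 -0.0005 -0.0007]
shift now-axes [-0.008 -0.006  1.817] after-turn axes [-0.006 -0.004  1.817] q [-0.68  0.1   0.29  1.84 -0.03  1.2  -0.59] F [ 0.3 -0.   0. ] w 0.0316
```

View pics/wi.png

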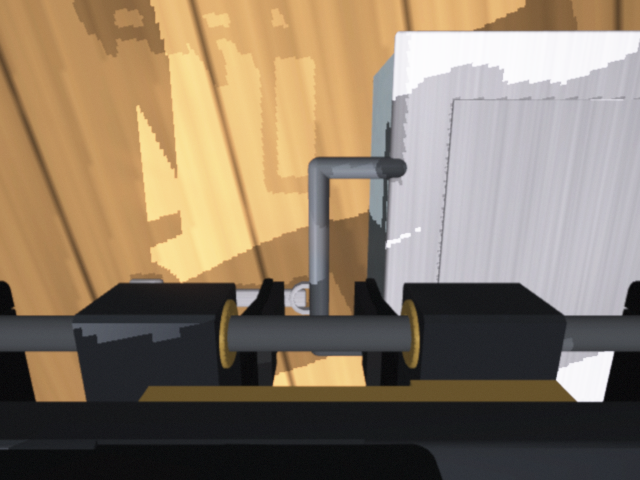

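The bar at u≈319 sits midway between the fingertips (about 280 and 357), and the right finger is over the gap. Going down.

```bash
python3 -m inch '[[0,0,0.4,0,0,0],[0,0,0.5,0,0,0],[0,0,0.5,0,0,0],[0,0,0.3,0,0,0],[0,0,0.11,0,0,0]]'
python3 -m inch '[[0,0,0,0,0,0]]'
python3 -c "
from h import *
need([.4827,.1604,.1055],78.3)"
```

```text
time: 20.45
ee_pos: [0.482, 0.1603, 0.1039]
eef_rot: [0.776, 0.631, -0.0, -0.0]
ft_force: [-0.3, 0.7, 0.9]
width: 0.0299
time: 20.58
ee_pos: [0.4825, 0.1605, 0.1048]
eef_rot: [0.776, 0.631, 0.0, -0.0]
ft_force: [0.3, -0.8, 0.9]
width: 0.0297
t 20.57 pos [0.4825 0.1605 0.1048] yawx 78.2 rotvec deg [ 0.01 -0.01 -0.1 ] units [ 0.     -0.0001 -0.0008]
shift now-axes [-0.     0.006 -0.017] after-turn axes [-0.     0.006 -0.017] q [-0.67  0.18  0.29  1.92 -0.06  1.05 -0.57] F [ 0.3 -0.8  0.9] w 0.0297
```

```bash
python3 -m inch '[[0,0,0,0,0,0],[0,0,0,0,0,0],[0,0,0,0,0,0],[0,0,0,0,0,0],[0,0,0,0,0,0]]' -1 30
python3 -m inch '[[0,0,0,0,0,0]]'
```

```text
time: 21.2
ee_pos: [0.4828, 0.1605, 0.1051]
eef_rot: [0.776, 0.631, 0.001, 0.0]
ft_force: [2.4, -0.8, 2.4]
width: 0.0112
time: 21.32
ee_pos: [0.4828, 0.1605, 0.1051]
eef_rot: [0.776, 0.631, 0.0, 0.0]
ft_force: [2.6, 0.4, 2.9]
width: 0.0107
```

Gripped at width 11 mm. Now I'll follow the arc about the hinge in 2.5° steps (r = 225 mm), watching the forces.

```bash
python3 -m inch '[[0,0.007,-0.12,0,0,0],[0,0.008,-0.125,0,0,0],[0,0.015,-0.245,0,0,0],[0,0.036,-0.242,0,0,0],[0,0.037,-0.243,0,0,0]]'
python3 -c "
from h import *
need([.4827,.1604,.1055],78.3)"
```

```text
time: 21.95
ee_pos: [0.4868, 0.1596, 0.1439]
eef_rot: [0.776, 0.631, 0.0, 0.0]
ft_force: [8.4, 1.0, -5.4]
width: 0.0109
t 21.95 pos [0.4868 0.1596 0.1439] yawx 78.2 rotvec deg [ 0.05 -0.01 -0.1 ] units [ 0.0004 -0.0001 -0.0008]
shift now-axes [-0.001 -0.105  0.959] after-turn axes [-0.    -0.104  0.959] q [-0.67  0.14  0.29  1.87 -0.04  1.13 -0.57] F [ 8.4  1.  -5.4] w 0.0109
```

```bash
python3 -m inch '[[0,0.07,-0.238,0,0,0],[0,0.065,-0.239,0,0,0],[0,0.078,-0.232,0,0,0],[0,0.078,-0.233,0,0,0],[0,0.098,-0.225,0,0,0]]'
python3 -m inch '[[0,0.098,-0.225,0,0,0],[0,0.117,-0.216,0,0,0],[0,0.117,-0.215,0,0,0],[0,0.135,-0.205,0,0,0]]'
python3 - <<'E'
from h import *
from bench import *
need([.4827,.1604,.1055],78.3)
c=camera("scene");cv2.imwrite("pics/s5.png",c["img"][:,:,::-1])
E
```

```text
time: 22.58
ee_pos: [0.5019, 0.1564, 0.191]
eef_rot: [0.776, 0.631, 0.0, -0.0]
ft_force: [5.2, 2.3, -4.5]
width: 0.0102
time: 23.08
ee_pos: [0.5208, 0.1523, 0.2252]
eef_rot: [0.776, 0.631, 0.0, 0.0]
ft_force: [10.4, 2.3, -9.4]
width: 0.0104
t 23.07 pos [0.5208 0.1523 0.2252] yawx 78.18 rotvec deg [ 0.07 -0.01 -0.12] units [ 0.0006 -0.0001 -0.001 ]
shift now-axes [ 2.000e-03 -9.780e-01  2.992e+00] after-turn axes [ 0.004 -0.974  2.993] q [-0.65  0.14  0.31  1.69 -0.05  1.31 -0.54] F [10.4  2.3 -9.4] w 0.0104
```

View pics/s5.png

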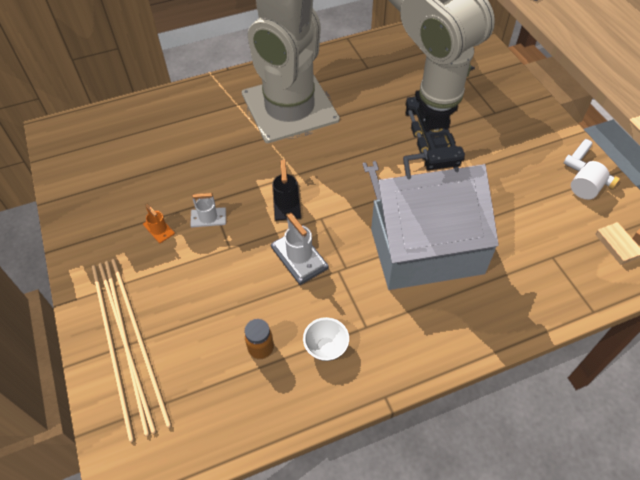

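Lid is at about 32° and bystanders are undisturbed. There's a mild inward pull (about 10 N), so I'll ease the path slightly toward the hinge.

```bash
python3 -m inch '[[0,0.16,-0.19,0,0,0],[0,0.165,-0.19,0,0,0],[0,0.17,-0.185,0,0,0],[0,0.165,-0.17,0,0,0],[0,0.1,-0.1,0,0,0]]'
python3 -m inch '[[0,0,0,0,0,0],[0,0,0,0,0,0]]'
cat > ang.py <<'E'
from h import *
from bench import *
need([.4827,.1604,.1055],78.3)
s=read_state();out=[]
for n in("scene","top"):
    c=camera(n);cv2.imwrite(f"pics/lid_{n}_{int(s['time']*100)}.png",c["img"][:,:,::-1]);P=cloud(c)
    hsv=cv2.cvtColor(c["img"],cv2.COLOR_RGB2HSV)
    ux=np.array([np.cos(np.radians(-11.75)),np.sin(np.radians(-11.75))]);uy=np.array([-ux[1],ux[0]])
    H=np.array([.702,.1155]);q=(P[...,:2]-H);a=q@ux;b=q@uy;z=P[...,2]-.1205
    m=(a<-.02)&(a>-.13)&(abs(b)<.11)&(z>.02)&(z<.2)&(hsv[...,1]<60)&(c["depth"]>0)
    A=a[m];Z=z[m]
    for it in range(4):
        k=np.polyfit(A,Z,1);r=Z-np.polyval(k,A);g=abs(r)<.004+.02*(it==0);A,Z=A[g],Z[g]
    print(n,len(A),"angle",np.degrees(np.arctan(-k[0])).round(2),"offset at hinge",(k[1]*1000).round(1),"rms",np.std(r).round(5))
E
python3 ang.py
```

```text
time: 23.75
ee_pos: [0.5498, 0.1464, 0.259]
eef_rot: [0.776, 0.631, 0.0, -0.0]
ft_force: [-4.9, 2.2, 2.2]
width: 0.0106
time: 24.0
ee_pos: [0.5494, 0.1465, 0.2585]
eef_rot: [0.776, 0.631, -0.0, -0.0]
ft_force: [-6.8, 1.4, 3.1]
width: 0.0109
t 24.0 pos [0.5494 0.1465 0.2585] yawx 78.22 rotvec deg [-0.03 -0.01 -0.08] units [-0.0003 -0.0001 -0.0007]
shift now-axes [-1.000e-03 -1.700e+00  3.826e+00] after-turn axes [ 2.000e-03 -1.702e+00  3.825e+00] q [-0.63  0.19  0.33  1.58 -0.06  1.39 -0.49] F [-6.8  1.4  3.1] w 0.0109
scene 4670 angle 44.05 offset at hinge 14.3 rms 0.0021
top 3181 angle 43.94 offset at hinge 13.6 rms 0.00157
```

Both cameras give about 44.0° by lid slope, and the bar height gives about 43.2°. It needs about 1° more. The push is now slightly inward, so I'll add mostly height.

```bash
python3 -m inch '[[0,0.025,-0.05,0,0,0],[0,0.02,-0.05,0,0,0],[0,0,0,0,0,0],[0,0,0,0,0,0]]'
python3 ang.py; ls pics
```

```text
time: 24.6
ee_pos: [0.5523, 0.1458, 0.2616]
eef_rot: [0.776, 0.631, 0.0, 0.001]
ft_force: [5.5, 4.1, -8.7]
width: 0.0106
t 24.6 pos [0.5523 0.1458 0.2616] yawx 78.18 rotvec deg [ 0.09  0.   -0.12] units [ 0.0007  0.     -0.001 ]
shift now-axes [ 1.000e-03 -1.785e+00  3.899e+00] after-turn axes [ 0.004 -1.779  3.902] q [-0.63  0.19  0.33  1.57 -0.06  1.39 -0.49] F [ 5.5  4.1 -8.7] w 0.0106
scene 4649 angle 45.12 offset at hinge 14.8 rms 0.00213
top 3116 angle 45.04 offset at hinge 13.9 rms 0.00155
crop1.png
lid_scene_2400.png
lid_scene_2460.png
lid_top_2400.png
lid_top_2460.png
s5.png
scene0.png
top0.png
wb.png
wbc.png
wc.png
wcc.png
wd.png
we.png
wf.png
wg.png
wh.png
wi.png
wrist0.png
x_sc.png
x_scene.png
x_top.png
x_wrist.png
```

```bash
python3 - <<'E'
from h import *
for n in("scene","top"):
    c=load(n+"0.npz");P=cloud(c);ux=np.array([np.cos(np.radians(-11.75)),np.sin(np.radians(-11.75))]);uy=np.array([-ux[1],ux[0]])
    q=P[...,:2]-np.array([.702,.1155]);a=q@ux;b=q@uy;z=P[...,2]-.1205
    m=(a<-.02)&(a>-.17)&(abs(b)<.11)&(z>-.003)&(z<.015);k=np.polyfit(a[m],z[m],1);print(n,np.degrees(np.arctan(-k[0])).round(2),k[1]*1000)
    lid=(z>-.0)&(z<.015)&(abs(b)<.1)&(a>-.25)&(a<.05); print("a range of lid",np.percentile(a[lid],[0,.5,99.5,100]).round(4))
E
python3 -c "
import cv2
a=cv2.imread('pics/lid_scene_2460.png')[60:330,230:530];cv2.imwrite('pics/fin.png',cv2.resize(a,None,fx=2.2,fy=2.2))"
```

```text
scene -0.22 8.180271853654931
a range of lid [-0.2291 -0.2249  0.0074  0.0108]
top -0.29 7.937462132260464
a range of lid [-0.2301 -0.2286  0.0034  0.0054]
```

View pics/fin.png

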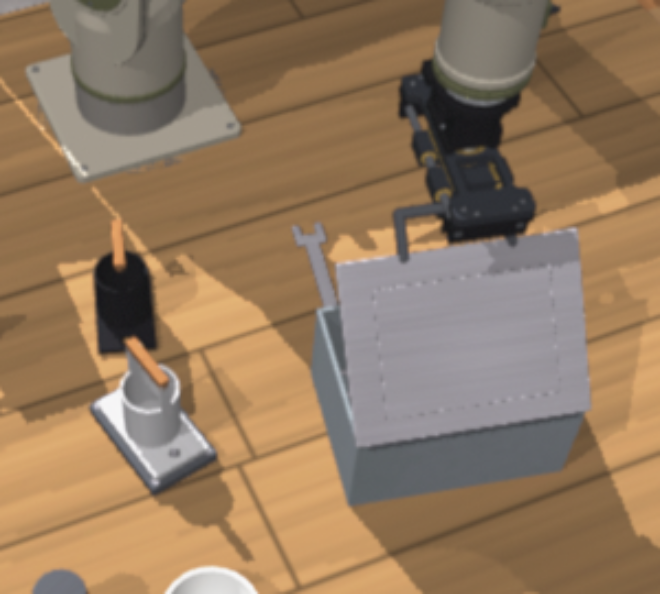

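View pics/lid_top_2460.png

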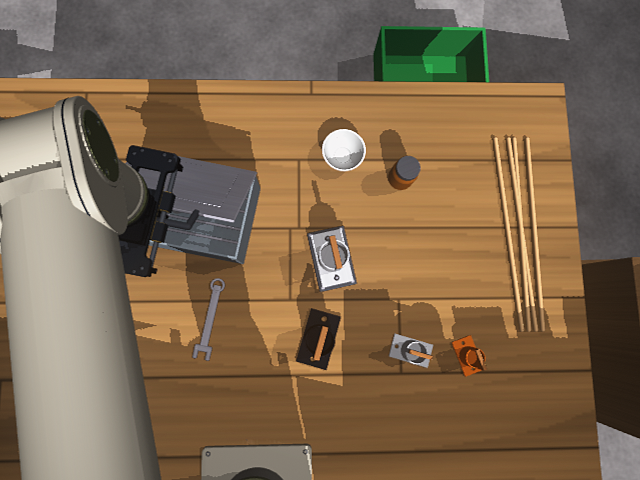

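Scene crop: the lid is held at 45° by the gripper and the can sits flat on its pad. Top view: bowl (343,150), jar (405,172) and wrench (208,320) are unchanged. I'll do one settling check, then hand in.

```bash
python3 -m inch '[[0,0,0,0,0,0],[0,0,0,0,0,0],[0,0,0,0,0,0],[0,0,0,0,0,0]]'
python3 ang.py && python3 -c "
from bench import close_job
print(close_job())"
```

```text
time: 25.2
ee_pos: [0.5524, 0.1458, 0.2615]
eef_rot: [0.776, 0.631, 0.0, 0.001]
ft_force: [6.0, 2.8, -8.1]
width: 0.0102
t 25.2 pos [0.5524 0.1458 0.2615] yawx 78.18 rotvec deg [ 0.09  0.01 -0.12] units [ 0.0007  0.0001 -0.001 ]
shift now-axes [ 1.000e-03 -1.786e+00  3.898e+00] after-turn axes [ 0.005 -1.78   3.901] q [-0.63  0.19  0.33  1.57 -0.06  1.39 -0.49] F [ 6.   2.8 -8.1] w 0.0102
scene 4576 angle 45.24 offset at hinge 14.2 rms 0.00209
top 3125 angle 45.05 offset at hinge 13.9 rms 0.00155
the job is handed in; nothing more can be done
None
```

The job is done and was handed in at about 25 s. The rinse can is seated on the pegged base, and the gripper is still holding the lid open at about 45°.

- **Can:** I gripped the large silver can by its crossbar and lowered it slowly, with about 12 N contact at most. It met the pad at the height expected for flush (TCP z 0.1175 m, 0.1178 predicted). After letting go, the wrist picture showed a peg in one hole and the scene picture a peg in the other, with the foot flat on the pad.
- **Lid:** Its slope read 45.2° in the scene camera and 45.05° in the top camera, and the pose did not drift over the last 0.6 s. Wrist force is a steady 10 N or so. The bowl, jar and wrench look unmoved in the last pictures.
- **Disagreements:** The handle bar's height alone gave about 44.4°. The lid fit also passed about 4 mm above my estimate of the hinge position. I trusted the two camera slopes, which read within 0.3° of zero when the lid was shut.

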